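# Load the denture flask into the two-column press

### The job

The closed brass flask stands askew on the bench in front of the flask press. Push it along the bench, without lifting or tipping it, in between the two columns until it is fully home against the back stop and sits square under the pressure plate, then leave it there. Leave everything else on the bench where it is.

Things in the scene. Friction and masses are not known exactly. Their poses are not given: they have to be found in the camera images.
- flask: the closed brass denture flask to be loaded: a flat-sided metal box standing in front of the press, 110 mm long (its x), 90 mm wide (its y), 64 mm tall, about 0.8 kg, two dark seams round it. Origin: centre of its underside. Its +x end, nearer the press, is the rounded nose (28 mm corner radii, a 34 mm flat in the middle). It slides with ordinary friction, a few newtons.
- heel (a point): middle of the flask's flat rear end (-x, towards the robot), 20 mm above the bench, 55 mm behind its origin; corner radii 10 mm, so the flat is 70 mm wide. The long sides are flat for 72 mm, from 45 mm behind the flask's origin to 27 mm ahead of it.
- press: the two-column flask press, bolted down. Origin: on the bench, midway between the columns. x: the way the flask goes in, away from the robot; y: the line through both columns; z up. The gap between the columns is 96 mm, 3 mm a side for the flask. The steel bed is flush with the bench, no step. When home, the flask's origin is on this origin with the same axes, its heel sticking out 55 mm to -x.
- column_left (a point): foot of the left column's axis at bench level, press y = +59 mm. A plain steel column, 22 mm diameter. It stands by a fixed foot block 60 mm long in x, 16 mm tall, from 51 to 107 mm out from the middle of the press.
- column_right (a point): the same of the right column, press y = -59 mm
- stop_face (a point): middle of the front face of the fixed steel back stop behind the columns, 55 mm beyond the press origin; 70 mm wide, 30 mm tall. The flask's nose comes flat against it.
- plate_under (a point): centre of the underside of the fixed pressure plate, 145 mm above the bench, 48 mm (x) by 74 mm (y). Above it a crosshead 40 mm deep in x, 202 to 260 mm above the bench, out to 79 mm each side, and a T-handle along y, 210 mm long with 22 mm balls at its ends, its top 326 mm above the bench.
- bottle: bystander, loose: squat peach plastic bottle with a blue cap, 68 mm across, 150 mm tall. Origin: centre of its underside.
- bowl: bystander, loose: green flexible mixing bowl, 116 mm across the mouth, 62 mm tall. Origin: centre of its underside.
- cast_a: bystander, loose: small plaster cast of a row of teeth on a base, about 66 x 63 mm and 36 mm tall. Origin: centre of its underside.
- cast_b: bystander, loose: a second plaster cast of teeth, about 66 x 63 mm and 40 mm tall, well off to the left. Origin: centre of its underside.
- half_flask: bystander, loose: open lower half of another brass flask, same outline as the closed one but only about 40 mm tall, with plaster, pink gum and a row of teeth showing on top. Origin: centre of its underside.
- forceps: bystander, loose: steel dental forceps lying flat, about 130 mm long, left of the press. Origin: centre of its underside (the hinge lies there).
- spatula: bystander, loose: plaster spatula lying flat, 190 mm long, right of the press. Origin: centre of its underside (mid-length).
Things that resemble listed ones, but are neither listed nor needed, are in the scene too. What is shaped like the flask but purple or red is not meant.

How it is judged:
On the way, in this order (a step that is already met when the one before it is completed fails the run):
1. the nose of the flask is in between the columns, flat on the bench (x of flask in the frame of press between -0.055 and 0.01 m and y of flask in the frame of press between -0.02 and 0.02 m and height (world z) of flask below 0.006 m), for 0.05 s.
2. the flask is home against the back stop and square in the press (x of flask in the frame of press between -0.006 and 0.006 m and y of flask in the frame of press between -0.008 and 0.008 m and angle between the x axis of flask and the x axis of press, either way round below 0.1 rad), for 0.2 s.
At the end, for the whole second after the job is handed in: The flask stands flat and still in the press: its origin within 6 mm of fully home against the back stop along the press, within 8 mm of the middle across, its length within 0.10 rad (about 6 degrees) of the press's x axis, and every bystander within 20 mm of where it began (all of step 2 and angle between flask's own z axis and vertical below 0.03 rad and height (world z) of flask below 0.004 m and linear speed of flask below 0.01 m/s and distance of each of bottle, bowl, cast_a, cast_b, half_flask, forceps, spatula from where it was at the start of the episode below 0.02 m); the robot touches nothing.
It fails at once if the flask is lifted or carried (any rise over 8 mm) (height (world z) of flask above 0.008 m).
It fails at once if the flask is tipped (over 0.12 rad) (angle between flask's own z axis and vertical above 0.12 rad).
It fails at once if something else on the bench is moved by more than 20 mm (distance of any of bottle, bowl, cast_a, cast_b, half_flask, forceps, spatula from where it was at the start of the episode above 0.02 m).
It also fails if it takes over 72 s, if anything falls off the work surface, if the arm or the gripper's body presses on something with over 40 N, if the wrist force passes 120 N, or if a joint passes its speed limit or range.

### The arm

A 6-joint arm with a two-finger parallel gripper is mounted at the origin on the work surface. World frame = base frame: x ahead of the robot, y to its left, z up, the work surface at z = 0. Lengths are in m, angles in rad, forces in N, time in s.
With the tool pointing down it reaches from about 0.325 to 0.85 m from the base axis. Payload 4.4 kg.
Tool frame: the origin (TCP) lies midway between the tips of the shut fingers; the grasp point (between the pads) lies 19 mm behind it; z points along the fingers, y is the direction in which the jaws open and shut (so a half turn about z gives the same grasp; the last joint's range is limited). The gripper opens to 94 mm and grips with 3 to 60 N. Pads are 16 mm wide; open, the fingers measure 119 mm over their backs; the gripper's body (75 mm by 177 mm) begins 78 mm behind the grasp point.
Start: joints at [-1.484, 0.207, 1.542, -0, 1.393, -0.15], TCP at [0.135, -0.559, 0.205] pointing down, gripper open.
Joint ranges: [-2.73, 2.73], [-0.86, 2.22], [0.23, 2.46], [-1.11, 4.25], [0.08, 2.63], [-2.82, 2.82]. Speed limits (rad/s): [2.79, 2.79, 3.14, 3.14, 3.14, 3.14].

### API

Orientations are given as a rotation vector (axis times angle).
In Python, from plant import * gives the robot as it stands.
- The arm moves only by the tool send_rows, never from a script. Its argument "plan" is a list of rows, each an object of numbers: "wx", "wy", "wz": the turn, a rotation vector about the tool's x, y, z in degrees; "x", "y", "z": the shift along the tool's x, y, z in cm; "grip": the opening, from -1 (shut) to 1 (fully open). In form: [{"wx": .., "wy": .., "wz": .., "x": .., "y": .., "z": .., "grip": ..}, ...]. A call has exactly 5 rows; each row is the pose to reach, as a shift and turn from the pose measured when the call began, along the tool's axes at that moment; what a row does not reach only later rows make up. A row lasts 1/8 s, in which the tool goes at most 62.5 mm and 10.7 degrees, less where a joint would pass 70% of its speed; a pose out of reach is approached as far as the arm can. A call with a gripper value outside its range is refused whole. The fingers move at their own pace and stop on an object; "grip_force" is the grip in N (left out, the last holds). Time passes only in rows, so rows that repeat a pose let the fingers close, or fill a call up. It gives the time, the measured TCP pose, the force and the opening at its end, in the units of the state.
- get_obs(): the state, without advancing time (a new reading comes with each control period).
- capture(name): name is "scene" or "top" or "wrist"; returns (picture, depth): 384x512x3 uint8, red, green, blue; 384x512 float32, m along the optical axis (not along the pixel's ray), 0 where there is no reading.
- get_calibration(name): a dict with "camera_matrix" (3x3 intrinsics, pixels), "distortion" ([k1, k2, p1, p2, k3] as OpenCV has them; the pictures are not rectified), "T" (4x4, takes a point from camera to world coordinates). Camera axes: x right, y up, looking along -z (the intrinsics and any distortion apply to the point x, -y, -z); pixel columns grow to the right and rows downward; lengths in m; the calibration is good to about 2 mm. A picture is of the moment at which its call begins: read the wrist's pose just before it. get_calibration takes no time and is no camera call; for the wrist camera it gives the pose at the moment of the call.
- job_done(): hands the job in, once; it reports no verdict.
Trained networks look in the newest picture that a camera, given by its name, has taken for a name from the list of things; names that differ only in an ending like _2 or _b are one class to them, and where a whole thing is asked for, a point or a joint stands for the part that bears it (a point fixed in the world has none). Each returns a list of dicts, best first, with "confidence" (0 to 1); they miss things now and then, are a little off and sometimes report something else, mostly with a low value. They report only what shows in the picture. A call takes as long as a camera call. They do not tell look-alikes from the thing itself.
- look_for(target, camera): "extent" ([centre column, centre row, width, height] in pixels, round what is visible of it).
- outline_of(target, camera): "region" (384x512 bool, what is visible of it) and "extent" ([centre column, centre row, width, height] in pixels, round what is visible of it).
- place_of(target, camera): "xy" ([column, row] in pixels: a listed point, or the origin of a listed thing).
The state is a dict: "clock": time; "joint_pos": joint angles; "qd": joint speeds; "joint_torque": joint torques, N m; "tool_pos": TCP position; "ee_rot": TCP orientation; "force": force on the tool from outside, world axes, zero at the start; "wrist_torque": the same for the moment, N m; "gripper_width": finger opening in m.
Only numpy, scipy, OpenCV 4.12 (cv2) and the standard library are available. Lean on these libraries where they do the work, as an engineer would, in place of code of your own. Each camera call takes 0.05 s, during which the arm holds its last target. There are 200 camera calls.

## Working session

There is one attempt and no reset: what is moved stays moved. The work goes in short steps, Python scripts to look and compute and a tool call to move; the robot and the scene stay as the last step left them, time stands still between calls to the robot, and variables do not carry over. Pictures are saved under pics/ and viewed, about 8 in all and at most 12, crops included, and the job is handed in when it is done.

Besides the shell and the picture viewer there is one more tool, called after "Call:" as name(argument=value, ...), one argument or row to a line, values as JSON. send_rows: Moves the arm, as the interface text tells. Its arguments: {"type":"object","properties":{"plan":{"type":"array","items":{"type":"object","properties":{"wx":{"type":"number"},"wy":{"type":"number"},"wz":{"type":"number"},"x":{"type":"number"},"y":{"type":"number"},"z":{"type":"number"},"grip":{"type":"number"}}}},"grip_force":{"type":"number"}},"required":["plan"]}

```bash
mkdir -p pics; ls; cat > h.py <<'E'
from plant import *
import numpy as np, cv2
def ray(cam,uv,cal=None):
    c=cal or get_calibration(cam)
    p=cv2.undistortPoints(np.array([[uv]],float),np.array(c["camera_matrix"]),np.array(c["distortion"]))[0,0]
    T=np.array(c["T"]); return T[:3,3],T[:3,:3]@np.array([p[0],-p[1],-1])
def onz(cam,uv,z,cal=None):
    o,d=ray(cam,uv,cal); return o+d*(z-o[2])/d[2]
def save(cam,name):
    im,d=capture(cam); cv2.imwrite(f"pics/{name}.png",im[:,:,::-1]); return im,d
def cloud(cam,d):
    c=get_calibration(cam); v,u=np.mgrid[:384,:512]
    p=cv2.undistortPoints(np.stack([u.ravel(),v.ravel()],1).astype(float)[:,None],np.array(c["camera_matrix"]),np.array(c["distortion"]))[:,0]
    z=d.ravel().astype(float); P=np.stack([p[:,0]*z,-p[:,1]*z,-z],1); T=np.array(c["T"])
    return (P@T[:3,:3].T+T[:3,3]).reshape(384,512,3)
E
python3 - <<'E'
from h import *
ims=[]
for cam in("top","scene"):
    im,d=save(cam,cam+"0"); np.save(f"pics/{cam}0.npy",d)
    print(cam,(d>0).mean())
    for t in("flask","heel","press","column_left","column_right","stop_face","plate_under","bottle","bowl","cast_a","half_flask","forceps","spatula"):
        r=place_of(t,cam)
        print(t,[(np.round(q["xy"]).tolist(),round(q["confidence"],2),onz(cam,q["xy"],.145 if t=="plate_under" else 0.02 if t in("heel","stop_face") else 0).round(3).tolist()) for q in r[:3]])
print(get_obs())
E
```

```text
pics
top 0.9959767659505209
flask [([375.0, 278.0], 0.83, [0.198, -0.314, 0.0]), ([336.0, 225.0], 0.81, [0.393, -0.169, 0.0]), ([253.0, 218.0], 0.78, [0.416, 0.14, 0.0])]
heel [([368.0, 261.0], 0.88, [0.262, -0.282, 0.02]), ([304.0, 196.0], 0.8, [0.496, -0.05, 0.02]), ([324.0, 211.0], 0.7, [0.444, -0.124, 0.02])]
press [([285.0, 138.0], 0.92, [0.724, 0.019, 0.0])]
column_left [([269.0, 138.0], 0.62, [0.724, 0.081, 0.0])]
column_right [([304.0, 142.0], 0.95, [0.708, -0.051, 0.0])]
stop_face [([284.0, 126.0], 0.82, [0.765, 0.025, 0.02]), ([302.0, 197.0], 0.42, [0.495, -0.04, 0.02])]
plate_under [([289.0, 128.0], 0.66, [0.717, 0.014, 0.145])]
bottle [([355.0, 183.0], 0.7, [0.55, -0.244, 0.0]), ([304.0, 140.0], 0.52, [0.717, -0.053, 0.0]), ([285.0, 138.0], 0.3, [0.725, 0.02, 0.0])]
bowl [([224.0, 146.0], 0.72, [0.689, 0.251, 0.0])]
cast_a [([227.0, 186.0], 0.87, [0.534, 0.238, 0.0]), ([136.0, 192.0], 0.66, [0.509, 0.584, 0.0]), ([299.0, 183.0], 0.6, [0.548, -0.033, 0.0])]
half_flask [([347.0, 140.0], 0.77, [0.716, -0.217, 0.0]), ([134.0, 191.0], 0.46, [0.513, 0.592, 0.0]), ([222.0, 151.0
[... 1349 characters left out ...]
0], 0.58, [0.568, -0.37, 0.0])]
{'clock': 1.4, 'joint_pos': array([-1.48449441e+00,  2.06598279e-01,  1.54149272e+00,  2.10651552e-05,
        1.39351792e+00, -1.50509699e-01]), 'qd': array([ 0.0006366 , -0.00095209, -0.00113648, -0.00013984, -0.00056183,
        0.00092446]), 'joint_torque': array([-1.86670304e-04, -3.70878446e+01, -2.81752950e+01,  6.98416703e-02,
        2.75742018e-02, -1.21842257e-05]), 'tool_pos': array([ 0.13488816, -0.55895529,  0.20545111]), 'ee_rot': array([-3.11958112e+00, -3.71106596e-01, -3.33731515e-05]), 'force': array([ 0.13846527, -1.20114545, -0.10854679]), 'wrist_torque': array([-0.01329639, -0.02961279,  0.03404861]), 'gripper_width': 0.09394253259723985}
```

View pics/top0.png

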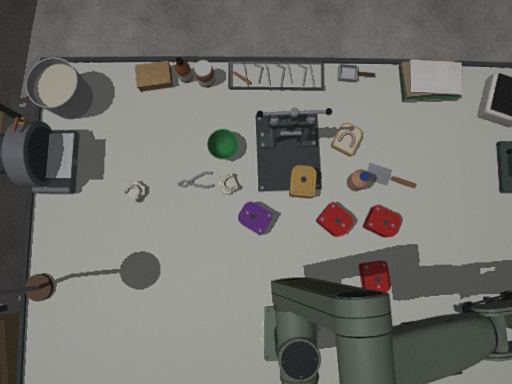

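View pics/scene0.png

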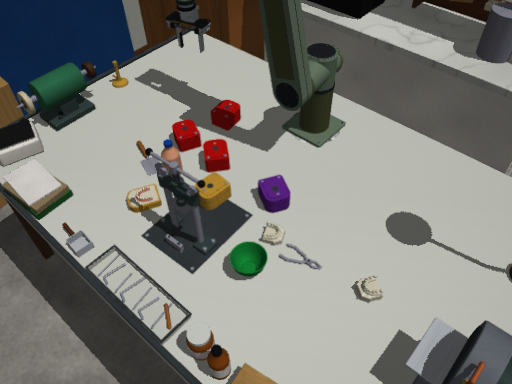

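```bash
cat > m.py <<'E'
from h import *
def brass(im,d,cam,zlo=.05,zhi=.08):
    P=cloud(cam,d); h=cv2.cvtColor(im,cv2.COLOR_RGB2HSV)
    return P,h
def rect(Q):
    r=cv2.minAreaRect((Q[:,:2]*1000).astype(np.float32)); return r
E
python3 - <<'E'
from m import *
for cam in("top","scene"):
    im=cv2.imread(f"pics/{cam}0.png")[:,:,::-1].copy(); d=np.load(f"pics/{cam}0.npy")
    P,h=brass(im,d,cam)
    near=(np.abs(P[...,0]-.55)<.12)&(np.abs(P[...,1]+.03)<.12)
    m=near&(h[...,0]>12)&(h[...,0]<28)&(h[...,1]>120)
    print(cam,"bras z",np.percentile(P[m][:,2],[1,25,50,75,99]).round(3))
    t=m&(P[...,2]>.058)&(P[...,2]<.07)
    print(t.sum(),rect(P[t]),P[t].mean(0), rect(P[m]))
    # press bed: dark pixels near z=0
    k=(np.abs(P[...,2])<.01)&(im.max(2)<75)&(np.abs(P[...,0]-.68)<.2)&(np.abs(P[...,1]-.02)<.17)
    n,l,s,c=cv2.connectedComponentsWithStats(k.astype(np.uint8)); i=1+s[1:,4].argmax()
    print("bed",s[i],rect(P[l==i]))
    for zl,zh in((.2,.26),(.28,.34),(.018,.04)):
        k=(P[...,2]>zl)&(P[...,2]<zh)&(np.abs(P[...,0]-.74)<.1)&(np.abs(P[...,1]-.02)<.15)
        print(zl,k.sum(),rect(P[k]),P[k].mean(0).round(3))
E
```

```text
top bras z [0.026 0.061 0.063 0.065 0.069]
607 ((548.2019653320312, -41.157649993896484), (89.79432678222656, 110.31724548339844), 86.02079772949219) [ 0.54641576 -0.0411591   0.06316846] ((554.9490966796875, -43.03818893432617), (92.4958724975586, 124.59383392333984), 85.49299621582031)
bed [ 256  115   65   76 2668] ((669.7002563476562, 9.512763977050781), (293.87286376953125, 238.98208618164062), 1.8286958932876587)
0.2 504 ((714.155029296875, 11.035789489746094), (39.5440788269043, 157.07315063476562), 3.080991268157959) [0.707 0.013 0.244]
0.28 363 ((714.5348510742188, 11.090919494628906), (24.9514102935791, 231.71615600585938), 3.979663133621216) [0.714 0.011 0.318]
0.018 113 ((712.3877563476562, 11.743507385253906), (56.92965316772461, 209.8351287841797), 2.8790249824523926) [0.71  0.013 0.022]
scene bras z [0.002 0.036 0.059 0.062 0.067]
444 ((549.00048828125, -34.94654846191406), (94.14691925048828, 111.47645568847656), 85.90245056152344) [ 0.54560823 -0.03046147  0.06199591] ((536.7861328125, -64.02951049804688), (165.51547241210938, 113.8530502319336), 72.55775451660156)
bed [ 142  200  110   73 3163] ((669.0579223632812, 10.862632751464844), (299.3536071777344, 241.33502197265625), 3.1180319786071777)
0.2 687 ((715.4695434570312, 17.333026885986328), (41.22589111328125, 155.94448852539062), 2.932504892349243) [0.723 0.03  0.24 ]
0.28 404 ((715.7242431640625, 14.053291320800781), (28.59003257751465, 233.14247131347656), 4.932597637176514) [0.717 0.022 0.315]
0.018 232 ((741.9037475585938, 22.74272918701172), (85.18463897705078, 209.66403198242188), 9.456439018249512) [0.747 0.033 0.026]
```

```bash
cat > g.py <<'E'
import sys; from h import *
from scipy.spatial.transform import Rotation as R
def goal(yaw,tilt=0):  # tool x at yaw (deg), z down, tilt deg about the tool's y
    c,s=np.cos(np.radians(yaw)),np.sin(np.radians(yaw))
    return R.from_matrix(np.array([[c,s,0],[s,-c,0],[0,0,-1]]))*R.from_euler('y',tilt,degrees=True)
def go(pos,yaw,tilt=0):
    o=get_obs(); C=R.from_rotvec(o["ee_rot"])
    x=C.inv().apply(np.array(pos)-o["tool_pos"])*100; w=(C.inv()*goal(yaw,tilt)).as_rotvec(degrees=True)
    print("xyz cm",x.round(2),"w deg",w.round(2),"t",o["clock"],"pos",o["tool_pos"].round(4),"F",o["force"].round(1))
if __name__=="__main__": a=list(map(float,sys.argv[1:])); go(a[:3],*a[3:])
E
python3 g.py .52 -.08 .28 93
```

```text
xyz cm [ 48.67 -37.52  -7.45] w deg [  0.    -0.   -79.43] t 1.4 pos [ 0.1349 -0.559   0.2055] F [ 0.1 -1.2 -0.1]
```

Call:
send_rows(
  plan=[
    {"x": 10,"y": -7.7,"z": -7.45,"wz": -10,"grip": 0},
    {"x": 15,"y": -11.5,"z": -7.45,"wz": -20,"grip": 0},
    {"x": 20,"y": -15.4,"z": -7.45,"wz": -30,"grip": 0},
    {"x": 25,"y": -19.3,"z": -7.45,"wz": -40,"grip": 0},
    {"x": 29,"y": -22.4,"z": -7.45,"wz": -50,"grip": 0},
  ],
)

```text
invalid input at $.plan[0]: expected keys wx, wy, wz, x, y, z, grip
```

```bash
python3 g.py .52 -.08 .28 93
```

```text
xyz cm [ 48.67 -37.52  -7.45] w deg [  0.    -0.   -79.43] t 1.4 pos [ 0.1349 -0.559   0.2055] F [ 0.1 -1.2 -0.1]
```

Call:
send_rows(
  plan=[
    {"wx": 0,"wy": 0,"x": 5,"y": -3.9,"z": -7.45,"wz": -10,"grip": 0},
    {"wx": 0,"wy": 0,"x": 10,"y": -7.7,"z": -7.45,"wz": -20,"grip": 0},
    {"wx": 0,"wy": 0,"x": 15,"y": -11.5,"z": -7.45,"wz": -30,"grip": 0},
    {"wx": 0,"wy": 0,"x": 20,"y": -15.4,"z": -7.45,"wz": -40,"grip": 0},
    {"wx": 0,"wy": 0,"x": 25,"y": -19.3,"z": -7.45,"wz": -50,"grip": 0},
  ],
)

```text
clock: 2.02
tool_pos: [0.3159, -0.3335, 0.2802]
ee_rot: [2.665, 1.661, 0.0]
force: [0.6, -1.0, 0.0]
gripper_width: 0.0487
```

```bash
python3 g.py .52 -.08 .28 93
```

```text
xyz cm [3.175e+01 7.150e+00 2.000e-02] w deg [  0.07   0.05 -29.14] t 2.025 pos [ 0.3159 -0.3335  0.2802] F [ 0.6 -1.   0. ]
```

Call:
send_rows(
  plan=[
    {"wx": 0,"wy": 0,"x": 6,"y": 1.4,"z": 0,"wz": -10,"grip": -0.2},
    {"wx": 0,"wy": 0,"x": 12,"y": 2.8,"z": 0,"wz": -20,"grip": -0.2},
    {"wx": 0,"wy": 0,"x": 18,"y": 4.2,"z": 0,"wz": -29.1,"grip": -0.2},
    {"wx": 0,"wy": 0,"x": 24,"y": 5.6,"z": 0,"wz": -29.1,"grip": -0.2},
    {"wx": 0,"wy": 0,"x": 30,"y": 7,"z": 0,"wz": -29.1,"grip": -0.2},
  ],
)

```text
clock: 2.65
tool_pos: [0.5121, -0.0933, 0.2805]
ee_rot: [2.161, 2.276, 0.0]
force: [0.1, -0.9, 0.6]
gripper_width: 0.0372
```

```bash
python3 - <<'E'
from m import *; from g import go
im,d=save("wrist","w1"); np.save("pics/w1.npy",d); cam="wrist"
print(np.array(get_calibration(cam)["T"]).round(3))
P,h=brass(im,d,cam)
near=(np.abs(P[...,0]-.55)<.12)&(np.abs(P[...,1]+.03)<.12)
t=near&(h[...,0]>12)&(h[...,0]<28)&(h[...,1]>120)&(P[...,2]>.055)&(P[...,2]<.075)
print(t.sum(),rect(P[t]),P[t].mean(0))
for q in ("column_left","column_right","stop_face","press"):
    print(q,[(np.round(r["xy"]),r["confidence"],onz(cam,r["xy"],.02 if q=="stop_face" else 0).round(3)) for r in place_of(q,cam)[:2]])
go((.52,-.13,.1),93)
E
```

```text
[[ 0.998 -0.054 -0.021  0.511]
 [ 0.057  0.962  0.269 -0.009]
 [ 0.005 -0.269  0.963  0.46 ]
 [ 0.     0.     0.     1.   ]]
4083 ((554.9180908203125, -34.402442932128906), (88.38066864013672, 106.26275634765625), 85.6700668334961) [ 0.55407368 -0.03304254  0.06328875]
column_left [(array([399.,  60.]), 0.77, array([0.715, 0.074, 0.   ]))]
column_right [(array([390., 136.]), 0.72, array([ 0.718, -0.046,  0.   ]))]
stop_face [(array([432.,  98.]), 0.83, array([0.765, 0.015, 0.02 ]))]
press [(array([394.,  99.]), 0.82, array([0.714, 0.008, 0.   ]))]
xyz cm [-3.51  0.75 18.01] w deg [0.01 0.09 0.01] t 2.9 pos [ 0.5107 -0.0951  0.28  ] F [-0.3 -0.9 -0.4]
```

View pics/w1.png

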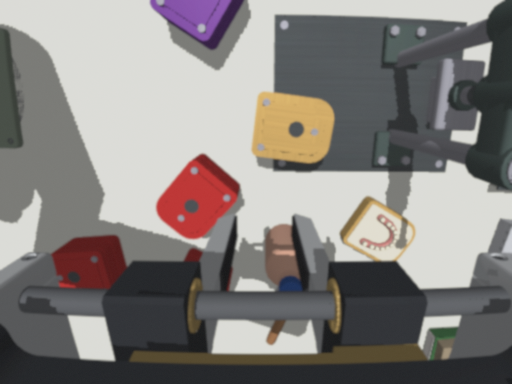

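```bash
python3 - <<'E'
from m import *; from g import go
im=cv2.imread("pics/w1.png"); d=np.load("pics/w1.npy"); P=cloud("wrist",d)
k=(im.max(2)<70)&(np.abs(P[...,2])<.008)&(P[...,0]>.5)&(P[...,0]<.85)&(np.abs(P[...,1])<.16)
n,l,s,c=cv2.connectedComponentsWithStats(k.astype(np.uint8)); i=1+s[1:,4].argmax(); m=l==i
print(s[i]); Q=P[m]
def fit(pts):
    a=cv2.fitLine((pts*1000).astype(np.float32),cv2.DIST_HUBER,0,.01,.01).ravel(); return np.degrees(np.arctan2(a[1],a[0])),a[2:]
# right (low y) edge: lowest row per column
ev=[P[np.where(m[:,u])[0].max(),u,:2] for u in range(285,440,3) if m[:,u].any()]
print("low-y edge",fit(np.array(ev)))
ev=[P[np.where(m[:,u])[0].min(),u,:2] for u in range(285,380,3) if m[:,u].any()]
print("high-y edge",fit(np.array(ev)))
ev=[P[v,np.where(m[v])[0].min(),:2] for v in list(range(25,88,3)) if m[v].any()]
print("front edge",fit(np.array(ev)))
# foot blocks top z~16 mm
for yl,yh in((.04,.14),(-.12,-.02)):
    b=(P[...,2]>.011)&(P[...,2]<.02)&(np.abs(P[...,0]-.715)<.06)&(P[...,1]>yl)&(P[...,1]<yh); print("foot",b.sum(),rect(P[b]))
b=(P[...,2]>.024)&(P[...,2]<.036)&(P[...,0]>.74)&(P[...,0]<.85)&(np.abs(P[...,1]-.01)<.06);print("stop",b.sum(),b.any() and rect(P[b]))
go((.545,-.125,.10),92.5)
E
```

```text
[ 381   62   37   72 1161]
low-y edge (np.float32(-61.674194), array([718.8779  ,  -7.030231], dtype=float32))Traceback (most recent call last):
  File "<stdin>", line 12, in <module>
  File "<stdin>", line 7, in fit
cv2.error: OpenCV(4.12.0) /io/opencv/modules/imgproc/src/linefit.cpp:618: error: (-215:Assertion failed) npoints2 >= 0 || npoints3 >= 0 in function 'fitLine'
```

```bash
python3 - <<'E'
from m import *; from g import go
im=cv2.imread("pics/w1.png"); d=np.load("pics/w1.npy"); P=cloud("wrist",d)
print(im[80,300],im[160,330],im[80,240],P[80,300].round(3),P[160,330].round(3),P[80,240].round(3))
m=(im.max(2)<110)
def fit(pts):
    pts=np.array(pts); a=cv2.fitLine((pts*1000).astype(np.float32),cv2.DIST_HUBER,0,.01,.01).ravel(); return np.degrees(np.arctan2(a[1],a[0])).round(2),a[2:]
def O(u,v): return onz("wrist",(float(u),float(v)),0)[:2]
# edges by luminance step
g=im.astype(int).sum(2)
print("low-y",fit([O(u,150+np.diff(g[150:190,u]).argmax()+.5) for u in range(320,372,3)]))
print("high-y",fit([O(u,5+np.diff(g[5:35,u]).argmin()+.5) for u in range(285,440,3)]))
print("front",fit([O(260+np.diff(g[v,260:300]).argmin()+.5,v) for v in range(30,85,3)]))
for yl,yh in((.04,.14),(-.12,-.02)):
    b=(P[...,2]>.011)&(P[...,2]<.02)&(np.abs(P[...,0]-.715)<.06)&(P[...,1]>yl)&(P[...,1]<yh); print("foot",b.sum(),rect(P[b]))
b=(P[...,2]>.024)&(P[...,2]<.036)&(P[...,0]>.74)&(P[...,0]<.85)&(np.abs(P[...,1]-.01)<.06);print("stop",b.sum(),b.any() and rect(P[b]))
go((.545,-.13,.10),92.5)
E
```

```text
[91 89 85] [85 82 78] [215 220 219] [ 0.561  0.027 -0.001] [ 0.621 -0.096 -0.001] [ 0.467  0.022 -0.001]
low-y (np.float32(1.59), array([ 648.2268 , -113.04233], dtype=float32))
high-y (np.float32(2.75), array([614.40924, 123.60911], dtype=float32))
front (np.float32(-88.04), array([518.26953 ,  58.402035], dtype=float32))
foot 1048 ((726.0372314453125, 84.0492935180664), (66.01006317138672, 101.01338958740234), 77.14529418945312)
foot 850 ((730.678955078125, -59.18344497680664), (87.05914306640625, 73.34235382080078), 3.280499219894409)
stop 0 False
xyz cm [-3.64  3.24 18.01] w deg [0.01 0.09 0.51] t 2.9 pos [ 0.5107 -0.0951  0.28  ] F [-0.3 -0.9 -0.4]
```

Call:
send_rows(
  plan=[
    {"wx": 0,"wy": 0,"x": -3.6,"y": 3.2,"z": 4,"wz": 0.5,"grip": -0.2},
    {"wx": 0,"wy": 0,"x": -3.6,"y": 3.2,"z": 10,"wz": 0.5,"grip": -0.2},
    {"wx": 0,"wy": 0,"x": -3.6,"y": 3.2,"z": 16,"wz": 0.5,"grip": -0.2},
    {"wx": 0,"wy": 0,"x": -3.6,"y": 3.2,"z": 21,"wz": 0.5,"grip": -0.2},
    {"wx": 0,"wy": 0,"x": -3.6,"y": 3.2,"z": 26.2,"wz": 0.5,"grip": -0.2},
  ],
)

```text
clock: 3.52
tool_pos: [0.5438, -0.132, 0.017]
ee_rot: [2.174, 2.264, -0.001]
force: [1.1, -0.1, 0.4]
gripper_width: 0.0379
```

```bash
python3 g.py .545 -.07 .016 92.3
```

```text
xyz cm [6.19 0.37 0.09] w deg [0.06 0.13 0.01] t 3.525 pos [ 0.5438 -0.132   0.017 ] F [ 1.1 -0.1  0.4]
```

Call:
send_rows(
  plan=[
    {"wx": 0,"wy": 0,"x": 1.5,"y": 0.1,"z": 0,"wz": 0,"grip": -0.2},
    {"wx": 0,"wy": 0,"x": 3,"y": 0.2,"z": 0,"wz": 0,"grip": -0.2},
    {"wx": 0,"wy": 0,"x": 3.8,"y": 0.3,"z": 0,"wz": 0,"grip": -0.2},
    {"wx": 0,"wy": 0,"x": 4.4,"y": 0.3,"z": 0,"wz": 0,"grip": -0.2},
    {"wx": 0,"wy": 0,"x": 5,"y": 0.3,"z": 0,"wz": 0,"grip": -0.2},
  ],
)

```text
clock: 4.15
tool_pos: [0.5478, -0.0835, 0.0196]
ee_rot: [2.169, 2.259, 0.001]
force: [2.1, -6.4, -0.8]
gripper_width: 0.0377
```

Call:
send_rows(
  plan=[
    {"wx": 0,"wy": 0,"x": 0.5,"y": 0,"z": 0,"wz": 0,"grip": -0.2},
    {"wx": 0,"wy": 0,"x": 1,"y": 0,"z": 0,"wz": 0,"grip": -0.2},
    {"wx": 0,"wy": 0,"x": 1.5,"y": 0,"z": 0,"wz": 0,"grip": -0.2},
    {"wx": 0,"wy": 0,"x": 2,"y": 0,"z": 0,"wz": 0,"grip": -0.2},
    {"wx": 0,"wy": 0,"x": 2.4,"y": 0,"z": 0,"wz": 0,"grip": -0.2},
  ],
)

```text
clock: 4.78
tool_pos: [0.5477, -0.0605, 0.0205]
ee_rot: [2.166, 2.258, 0.001]
force: [-0.1, -6.2, 0.7]
gripper_width: 0.0372
```

```bash
cat > f.py <<'E'
from m import *; from g import go
def flask(cam,name=None,pr=(.716,.011,2.3)):
    im,d=capture(cam)
    if name: cv2.imwrite(f"pics/{name}.png",im[:,:,::-1])
    P,h=brass(im,d,cam)
    near=(np.abs(P[...,0]-.6)<.2)&(np.abs(P[...,1])<.12)
    t=near&(h[...,0]>12)&(h[...,0]<28)&(h[...,1]>120)&(P[...,2]>.055)&(P[...,2]<.075)
    t=t.astype(np.uint8); n,l,s,c=cv2.connectedComponentsWithStats(t); t=l==1+s[1:,4].argmax()
    (c,sz,a)=rect(P[t]); a=(a+45)%90-45; th=np.radians(pr[2]); D=np.array(c)/1000-pr[:2]
    print(cam,t.sum(),"c",np.round(c,1),"size",np.round(sz,1),"yaw",round(a,2),"| press frame mm",np.round([D[0]*np.cos(th)+D[1]*np.sin(th),-D[0]*np.sin(th)+D[1]*np.cos(th)],4)*1000)
    return im,P
E
python3 - <<'E'
from f import *
print(get_obs()["tool_pos"],get_obs()["force"])
flask("top");flask("wrist","w2");flask("scene")
E
```

```text
[ 0.54769452 -0.06048836  0.02048784] [-0.05502863 -6.18805263  0.7297271 ]
top 357 c [543.9   9.7] size [ 58.2 111.1] yaw -1.06 | press frame mm [-172.     5.6]
wrist 33561 c [547.4  -6.4] size [109.4  90.1] yaw 2.46 | press frame mm [-169.2  -10.6]
scene 598 c [545.4  -2.4] size [113.4  99.1] yaw 3.13 | press frame mm [-171.    -6.5]
```

View pics/w2.png

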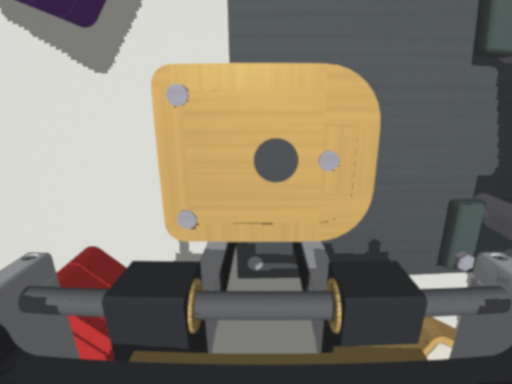

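Call:
send_rows(
  plan=[
    {"wx": 0,"wy": 0,"x": 0.5,"y": 0,"z": 0.2,"wz": 0,"grip": -0.2},
    {"wx": 0,"wy": 0,"x": 0.8,"y": 0,"z": 0.2,"wz": 0,"grip": -0.2},
    {"wx": 0,"wy": 0,"x": 1.1,"y": 0,"z": 0.2,"wz": 0,"grip": -0.2},
    {"wx": 0,"wy": 0,"x": 1.2,"y": 0,"z": 0.2,"wz": 0,"grip": -0.2},
    {"wx": 0,"wy": 0,"x": 1.2,"y": 0,"z": 0.2,"wz": 0,"grip": -0.2},
  ],
)

```text
clock: 5.55
tool_pos: [0.5489, -0.0502, 0.0204]
ee_rot: [2.162, 2.255, 0.001]
force: [-1.5, -9.1, 5.9]
gripper_width: 0.0378
```

```bash
python3 - <<'E'
from f import *
print(get_obs()["tool_pos"],get_obs()["force"])
im,P=flask("wrist","w3")
for q in ("column_left","column_right","stop_face","press","flask"):
    print(q,[(np.round(r["xy"]),r["confidence"],onz("wrist",r["xy"],.02 if q=="stop_face" else 0).round(4)) for r in place_of(q,"wrist")[:2]])
E
```

```text
[ 0.54891725 -0.05016435  0.02040877] [-1.45892371 -9.13558312  5.86884715]
wrist 33624 c [548.4   2.2] size [109.6  92.5] yaw 2.49 | press frame mm [-167.8   -2. ]
column_left [(array([504.,  63.]), 0.89, array([0.7143, 0.0684, 0.    ]))]
column_right [(array([475., 221.]), 0.88, array([ 0.7208, -0.0513,  0.    ]))]
stop_face []
press [(array([491., 144.]), 0.59, array([0.7178, 0.0112, 0.    ]))]
flask [(array([267., 146.]), 0.98, array([0.5495, 0.002 , 0.    ])), (array([104., 321.]), 0.8, array([ 0.4102, -0.1603,  0.    ]))]
```

Call:
send_rows(
  plan=[
    {"wx": 0,"wy": 0,"x": -2,"y": 0,"z": 0,"wz": 0,"grip": -0.2},
    {"wx": 0,"wy": 0,"x": -3.5,"y": 0,"z": -4,"wz": 0,"grip": -0.2},
    {"wx": 0,"wy": 0,"x": -3.5,"y": -2,"z": -10,"wz": 0,"grip": -0.2},
    {"wx": 0,"wy": 0,"x": -3,"y": -5,"z": -13,"wz": 10,"grip": -0.2},
    {"wx": 0,"wy": 0,"x": -2,"y": -9,"z": -13,"wz": 20,"grip": -0.2},
  ],
)

```text
clock: 6.48
tool_pos: [0.4599, -0.0731, 0.1528]
ee_rot: [2.524, 1.835, 0.013]
force: [-0.3, 0.9, -0.6]
gripper_width: 0.0378
```

```bash
python3 g.py .445 -.002 .14 2.5 12
```

```text
xyz cm [ 6.31 -3.64  1.17] w deg [-5.98 10.01 69.41] t 6.475 pos [ 0.4599 -0.0731  0.1528] F [-0.3  0.9 -0.6]
```

Call:
send_rows(
  plan=[
    {"wx": -0.9,"wy": 1.4,"wz": 9.9,"x": 1.3,"y": -0.7,"z": 0,"grip": -0.2},
    {"wx": -1.8,"wy": 2.8,"wz": 19.8,"x": 2.6,"y": -1.5,"z": 0,"grip": -0.2},
    {"wx": -2.6,"wy": 4.3,"wz": 29.7,"x": 3.9,"y": -2.2,"z": 0,"grip": -0.2},
    {"wx": -3.4,"wy": 5.7,"wz": 39.6,"x": 5.2,"y": -3,"z": 0.5,"grip": -0.2},
    {"wx": -4.3,"wy": 7.1,"wz": 49.5,"x": 6.3,"y": -3.6,"z": 1,"grip": -0.2},
  ],
)

```text
clock: 7.1
tool_pos: [0.4445, -0.0014, 0.1413]
ee_rot: [3.072, 0.603, 0.245]
force: [1.0, 0.9, -0.4]
gripper_width: 0.0378
```

```bash
python3 g.py .445 -.002 .14 2.5 12
```

```text
xyz cm [0.01 0.07 0.13] w deg [-1.76  2.88 19.56] t 7.1 pos [ 0.4445 -0.0014  0.1413] F [ 1.   0.9 -0.4]
```

Call:
send_rows(
  plan=[
    {"wx": -0.9,"wy": 1.4,"wz": 9.8,"x": 0,"y": 0.1,"z": 0.1,"grip": -0.2},
    {"wx": -1.8,"wy": 2.9,"wz": 19.6,"x": 0,"y": 0.1,"z": 0.1,"grip": -0.2},
    {"wx": -1.8,"wy": 2.9,"wz": 19.6,"x": 0,"y": 0.1,"z": 0.1,"grip": -0.2},
    {"wx": -1.8,"wy": 2.9,"wz": 19.6,"x": 0,"y": 0.1,"z": 0.1,"grip": -0.2},
    {"wx": -1.8,"wy": 2.9,"wz": 19.6,"x": 0,"y": 0.1,"z": 0.1,"grip": -0.2},
  ],
)

```text
clock: 7.72
tool_pos: [0.4453, -0.0025, 0.1404]
ee_rot: [-3.119, -0.069, -0.329]
force: [0.7, -0.0, 0.1]
gripper_width: 0.0374
```

```bash
python3 - <<'E'
from f import *
go((.455,-.001,.016),2.5,12)
print(np.array(get_calibration("wrist")["T"])[:3,3].round(3))
im,P=flask("wrist","w4"); flask("top"); flask("scene")
for q in ("column_left","column_right","stop_face","press","flask"):
    print(q,[(np.round(r["xy"]),r["confidence"],onz("wrist",r["xy"],.02 if q=="stop_face" else 0).round(4)) for r in place_of(q,"wrist")[:2]])
E
```

```text
xyz cm [-1.64 -0.11 12.37] w deg [ 0.02 -0.02  0.02] t 7.725 pos [ 0.4453 -0.0025  0.1404] F [ 0.7 -0.   0.1]
[ 0.486 -0.001  0.332]
wrist 8589 c [548.3   3.2] size [108.2  88.3] yaw 2.2 | press frame mm [-167.9   -1.1]
top 648 c [545.3   3.8] size [107.8  90.7] yaw 0.97 | press frame mm [-170.9   -0.3]
scene 596 c [545.1   9.7] size [114.4  96.3] yaw 0.57 | press frame mm [-170.8    5.5]
column_left []
column_right []
stop_face []
press []
flask [(array([150., 218.]), 0.86, array([0.4198, 0.1347, 0.    ])), (array([390., 234.]), 0.62, array([ 0.4114, -0.1593,  0.    ]))]
```

View pics/w4.png

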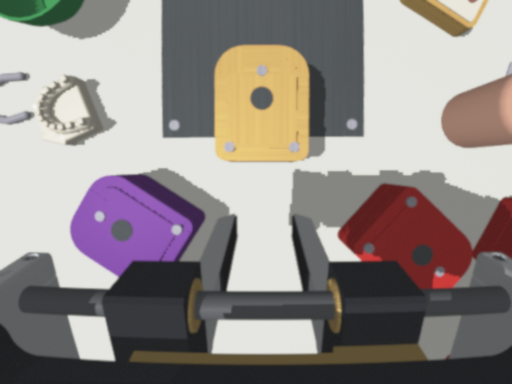

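Call:
send_rows(
  plan=[
    {"wx": 0,"wy": 0,"x": -0.4,"y": -0.1,"z": 3,"wz": 0,"grip": -0.2},
    {"wx": 0,"wy": 0,"x": -0.9,"y": -0.1,"z": 6,"wz": 0,"grip": -0.2},
    {"wx": 0,"wy": 0,"x": -1.3,"y": -0.1,"z": 9,"wz": 0,"grip": -0.2},
    {"wx": 0,"wy": 0,"x": -1.6,"y": -0.1,"z": 11.5,"wz": 0,"grip": -0.2},
    {"wx": 0,"wy": 0,"x": -1.6,"y": -0.1,"z": 12.3,"wz": 0,"grip": -0.2},
  ],
)

```text
clock: 8.75
tool_pos: [0.4536, -0.0006, 0.015]
ee_rot: [-3.119, -0.067, -0.323]
force: [-0.1, 0.0, 0.6]
gripper_width: 0.0379
```

```bash
python3 g.py .51 .0015 .017 2.5 12; python3 g.py .642 .007 .017 2.5 12
```

```text
xyz cm [5.57 0.03 0.97] w deg [-0.03  0.17 -0.04] t 8.75 pos [ 0.4536 -0.0006  0.015 ] F [-0.1  0.   0.6]
xyz cm [18.5   0.05  3.67] w deg [-0.03  0.17 -0.04] t 8.75 pos [ 0.4536 -0.0006  0.015 ] F [-0.1  0.   0.6]
```

Call:
send_rows(
  plan=[
    {"wx": 0,"wy": 0,"x": 1.2,"y": 0,"z": 0.2,"wz": 0,"grip": -0.2},
    {"wx": 0,"wy": 0,"x": 2.2,"y": 0,"z": 0.4,"wz": 0,"grip": -0.2},
    {"wx": 0,"wy": 0,"x": 2.9,"y": 0,"z": 0.6,"wz": 0,"grip": -0.2},
    {"wx": 0,"wy": 0,"x": 3.7,"y": 0,"z": 0.7,"wz": 0,"grip": -0.2},
    {"wx": 0,"wy": 0,"x": 4.5,"y": 0,"z": 0.9,"wz": 0,"grip": -0.2},
  ],
)

```text
clock: 9.38
tool_pos: [0.4945, 0.0022, 0.0141]
ee_rot: [-3.119, -0.07, -0.305]
force: [-13.7, -1.2, 10.7]
gripper_width: 0.0376
```

Call:
send_rows(
  plan=[
    {"wx": 0,"wy": 0,"x": 0.8,"y": 0,"z": 0.2,"wz": 0,"grip": -0.2},
    {"wx": 0,"wy": 0,"x": 1.6,"y": 0,"z": 0.4,"wz": 0,"grip": -0.2},
    {"wx": 0,"wy": 0,"x": 2.4,"y": 0,"z": 0.6,"wz": 0,"grip": -0.2},
    {"wx": 0,"wy": 0,"x": 3.2,"y": 0,"z": 0.8,"wz": 0,"grip": -0.2},
    {"wx": 0,"wy": 0,"x": 4,"y": 0,"z": 0.9,"wz": 0,"grip": -0.2},
  ],
)

```text
clock: 10.0
tool_pos: [0.5313, 0.0048, 0.0114]
ee_rot: [-3.119, -0.071, -0.29]
force: [-5.2, -0.8, -2.8]
gripper_width: 0.0374
```

```bash
python3 - <<'E'
from f import *
go((.642,.007,.017),2.5,12)
im,P=flask("wrist","w5"); flask("top")
for q in ("column_left","column_right","stop_face","press","flask"):
    print(q,[(np.round(r["xy"]),r["confidence"],onz("wrist",r["xy"],.02 if q=="stop_face" else 0).round(4)) for r in place_of(q,"wrist")[:2]])
E
```

```text
xyz cm [10.98  0.28  1.5 ] w deg [-0.23  1.36  0.08] t 10.0 pos [0.5313 0.0048 0.0114] F [-5.2 -0.8 -2.8]
wrist 25180 c [597.8   6.5] size [109.9  89.9] yaw 2.42 | press frame mm [-118.2    0.3]
top 503 c [604.2   8. ] size [95.7 89.3] yaw 4.2 | press frame mm [-111.9    1.5]
column_left []
column_right []
stop_face []
press []
flask [(array([269., 134.]), 0.87, array([0.5985, 0.003 , 0.    ])), (array([ 97., 351.]), 0.7, array([0.4208, 0.1341, 0.    ]))]
```

View pics/w5.png

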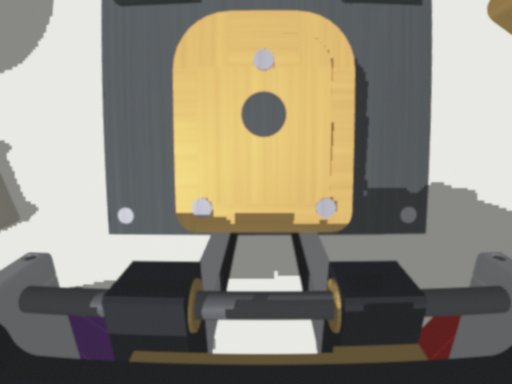

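```bash
python3 - <<'E'
from m import *
im=cv2.imread("pics/w5.png"); g=im.astype(int).sum(2)
def O(u,v): return onz("wrist",(float(u),float(v)),0)[:2]
L=np.array([O(90+np.diff(g[v,90:130]).argmin()+.5,v) for v in range(30,190,10)])
Rr=np.array([O(415+np.diff(g[v,415:445]).argmax()+.5,v) for v in range(30,170,10)])
a=np.polyfit(L[:,0],L[:,1],1);b=np.polyfit(Rr[:,0],Rr[:,1],1)
print(a,b,L[[0,-1]],Rr[[0,-1]],"mid at .6,.716",[(np.polyval(a,x)+np.polyval(b,x))/2 for x in(.6,.716)],"width",np.polyval(a-b,.6))
E
```

```text
[0.04853076 0.09593726] [ 0.04408243 -0.14201425] [[0.6698796  0.12825475]
 [0.56036063 0.12299632]] [[ 0.68042394 -0.11197772]
 [ 0.58578777 -0.11589001]] mid at .6,.716 [np.float64(0.004745463108606053), np.float64(0.010117028170580383)] width 0.24062051104468074
```

Call:
send_rows(
  plan=[
    {"wx": 0,"wy": 0.5,"x": 0.8,"y": 0.05,"z": 0.1,"wz": 0,"grip": -0.2},
    {"wx": 0,"wy": 1,"x": 1.6,"y": 0.1,"z": 0.1,"wz": 0,"grip": -0.2},
    {"wx": 0,"wy": 1.4,"x": 2.4,"y": 0.15,"z": 0.2,"wz": 0,"grip": -0.2},
    {"wx": 0,"wy": 1.4,"x": 3.2,"y": 0.15,"z": 0.3,"wz": 0,"grip": -0.2},
    {"wx": 0,"wy": 1.4,"x": 4,"y": 0.15,"z": 0.5,"wz": 0,"grip": -0.2},
  ],
)

```text
clock: 10.98
tool_pos: [0.5744, 0.0047, 0.015]
ee_rot: [-3.115, -0.07, -0.337]
force: [-7.7, -0.6, 1.2]
gripper_width: 0.0376
```

Call:
send_rows(
  plan=[
    {"wx": 0,"wy": 0.5,"x": 0.6,"y": 0,"z": 0.1,"wz": 0,"grip": -0.2},
    {"wx": 0,"wy": 1,"x": 1.2,"y": 0,"z": 0.2,"wz": 0,"grip": -0.2},
    {"wx": 0,"wy": 1,"x": 1.8,"y": 0,"z": 0.3,"wz": 0,"grip": -0.2},
    {"wx": 0,"wy": 1,"x": 2.3,"y": 0,"z": 0.4,"wz": 0,"grip": -0.2},
    {"wx": 0,"wy": 1,"x": 2.8,"y": 0,"z": 0.5,"wz": 0,"grip": -0.2},
  ],
)

```text
clock: 11.6
tool_pos: [0.603, 0.006, 0.0159]
ee_rot: [-3.111, -0.07, -0.364]
force: [-4.3, 0.1, -3.0]
gripper_width: 0.0375
```

```bash
python3 - <<'E'
from f import *
go((.653,.007,.017),2.6,12)
im,P=flask("wrist","w6",(.716,.010,2.6)); flask("top",None,(.716,.010,2.6)); flask("scene")
for q in ("column_left","column_right","stop_face","press","flask"):
    print(q,[(np.round(r["xy"]),r["confidence"],onz("wrist",r["xy"],.02 if q=="stop_face" else 0).round(4)) for r in place_of(q,"wrist")[:2]])
E
```

```text
xyz cm [4.89 0.12 1.05] w deg [-0.16 -1.34 -0.05] t 11.6 pos [0.603  0.006  0.0159] F [-4.3  0.1 -3. ]
wrist 22348 c [667.6   8.4] size [109.4  90. ] yaw 2.99 | press frame mm [-48.4   0.6]
top 471 c [667.4   8.9] size [94.6 88.8] yaw 0.46 | press frame mm [-48.6   1.1]
scene 254 c [632.3  32.7] size [106.4  55.1] yaw -35.96 | press frame mm [-82.7  25. ]
column_left [(array([182.,  69.]), 0.92, array([0.7163, 0.072 , 0.    ]))]
column_right [(array([346.,  72.]), 0.75, array([ 0.7192, -0.0509,  0.    ]))]
stop_face []
press [(array([264., 138.]), 0.44, array([0.6673, 0.0078, 0.    ]))]
flask [(array([266., 138.]), 0.55, array([0.6667, 0.0068, 0.    ]))]
```

View pics/w6.png

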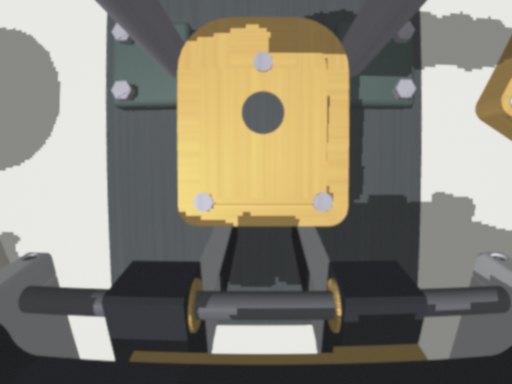

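Call:
send_rows(
  plan=[
    {"wx": 0,"wy": 0,"x": -1.5,"y": 0,"z": -0.4,"wz": 0,"grip": -0.2},
    {"wx": 0,"wy": 5,"x": -2,"y": 0,"z": -0.6,"wz": 0,"grip": -0.2},
    {"wx": 0,"wy": 9,"x": -2,"y": 0,"z": -0.6,"wz": 0,"grip": -0.2},
    {"wx": 0,"wy": 13,"x": -2,"y": 0,"z": -0.6,"wz": 0,"grip": -0.2},
    {"wx": 0,"wy": 13,"x": -2,"y": 0,"z": -0.6,"wz": 0,"grip": -0.2},
  ],
)

```text
clock: 12.62
tool_pos: [0.5832, 0.0045, 0.0187]
ee_rot: [-3.045, -0.066, -0.719]
force: [-0.6, 1.0, 0.5]
gripper_width: 0.0373
```

```bash
python3 - <<'E'
from f import *
go((.651,.007,.018),2.6,26); print(get_obs()["joint_pos"].round(2)); print(np.array(get_calibration("wrist")["T"])[:3,3].round(3))
flask("wrist",None,(.716,.010,2.6))
E
```

```text
xyz cm [6.03 0.04 3.1 ] w deg [-0.07 -0.58 -0.14] t 12.625 pos [0.5832 0.0045 0.0187] F [-0.6  1.   0.5]
[-0.21  0.24  2.05  0.29  0.41  1.08]
[0.575 0.003 0.214]
wrist 20847 c [668.1   8.3] size [109.8  89.6] yaw 2.61 | press frame mm [-47.9   0.5]
```

Call:
send_rows(
  plan=[
    {"wx": 0,"wy": 0,"x": 0.9,"y": 0,"z": 0.45,"wz": 0,"grip": -0.2},
    {"wx": 0,"wy": 0,"x": 1.6,"y": 0,"z": 0.8,"wz": 0,"grip": -0.2},
    {"wx": 0,"wy": 0,"x": 2.2,"y": 0,"z": 1.1,"wz": 0,"grip": -0.2},
    {"wx": 0,"wy": 0,"x": 2.8,"y": 0,"z": 1.4,"wz": 0,"grip": -0.2},
    {"wx": 0,"wy": 0,"x": 3.4,"y": 0,"z": 1.7,"wz": 0,"grip": -0.2},
  ],
)

```text
clock: 13.3
tool_pos: [0.62, 0.0068, 0.0181]
ee_rot: [-3.046, -0.069, -0.71]
force: [-13.7, -1.8, 11.5]
gripper_width: 0.0375
```

```bash
python3 - <<'E'
from f import *
go((.651,.007,.018),2.6,26)
flask("wrist",None,(.716,.010,2.6)); flask("top",None,(.716,.010,2.6))
E
```

```text
xyz cm [2.78 0.12 1.38] w deg [-0.17 -0.25 -0.05] t 13.3 pos [0.62   0.0068 0.0181] F [-13.7  -1.8  11.5]
wrist 22166 c [683.2   9.9] size [109.4  89.8] yaw 2.61 | press frame mm [-32.8   1.4]
top 523 c [674.8   9.1] size [102.3  88.3] yaw 0.3 | press frame mm [-41.2   1. ]
```

Call:
send_rows(
  plan=[
    {"wx": 0,"wy": 0,"x": 0.5,"y": 0.05,"z": 0.25,"wz": 0,"grip": -0.2},
    {"wx": 0,"wy": 0,"x": 0.9,"y": 0.1,"z": 0.45,"wz": 0,"grip": -0.2},
    {"wx": 0,"wy": 0,"x": 1.3,"y": 0.1,"z": 0.65,"wz": 0,"grip": -0.2},
    {"wx": 0,"wy": 0,"x": 1.7,"y": 0.1,"z": 0.85,"wz": 0,"grip": -0.2},
    {"wx": 0,"wy": 0,"x": 2.1,"y": 0.1,"z": 1.05,"wz": 0,"grip": -0.2},
  ],
)

```text
clock: 14.02
tool_pos: [0.6421, 0.0076, 0.0166]
ee_rot: [-3.046, -0.07, -0.702]
force: [-11.5, 0.3, 8.5]
gripper_width: 0.0374
```

```bash
python3 - <<'E'
from f import *
go((.653,.007,.018),2.6,26)
flask("wrist","w7",(.716,.010,2.6))
E
```

```text
xyz cm [1.04 0.11 0.35] w deg [-0.26  0.03 -0.02] t 14.025 pos [0.6421 0.0076 0.0166] F [-11.5   0.3   8.5]
wrist 21311 c [705.6  10.5] size [110.6  89.7] yaw 2.73 | press frame mm [-10.4   0.9]
```

View pics/w7.png

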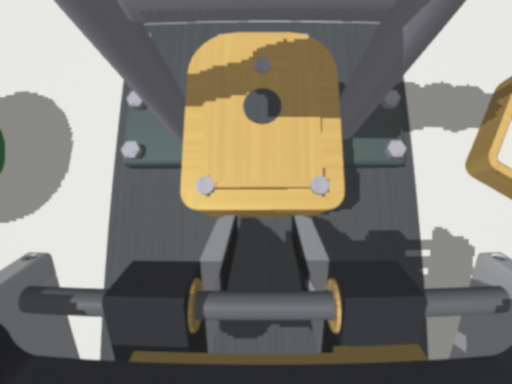

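Call:
send_rows(
  plan=[
    {"wx": 0,"wy": 0,"x": 0.2,"y": 0,"z": 0.08,"wz": 0,"grip": -0.2},
    {"wx": 0,"wy": 0,"x": 0.4,"y": 0,"z": 0.16,"wz": 0,"grip": -0.2},
    {"wx": 0,"wy": 0,"x": 0.6,"y": 0,"z": 0.25,"wz": 0,"grip": -0.2},
    {"wx": 0,"wy": 0,"x": 0.75,"y": 0,"z": 0.3,"wz": 0,"grip": -0.2},
    {"wx": 0,"wy": 0,"x": 0.9,"y": 0,"z": 0.37,"wz": 0,"grip": -0.2},
  ],
)

```text
clock: 14.7
tool_pos: [0.6499, 0.0087, 0.0156]
ee_rot: [-3.047, -0.072, -0.693]
force: [-10.7, -1.1, 6.5]
gripper_width: 0.0375
```

```bash
python3 - <<'E'
from f import *
go((.655,.007,.018),2.6,26)
flask("wrist",None,(.716,.010,2.6))
E
```

```text
xyz cm [ 0.56  0.19 -0.  ] w deg [-0.35  0.38  0.03] t 14.7 pos [0.6499 0.0087 0.0156] F [-10.7  -1.1   6.5]
wrist 19802 c [707.9  11. ] size [100.4  89.6] yaw 2.71 | press frame mm [-8.1  1.4]
```

Call:
send_rows(
  plan=[
    {"wx": 0,"wy": 0,"x": 0.12,"y": 0,"z": 0.04,"wz": 0,"grip": -0.2},
    {"wx": 0,"wy": 0,"x": 0.24,"y": 0,"z": 0.08,"wz": 0,"grip": -0.2},
    {"wx": 0,"wy": 0,"x": 0.35,"y": 0,"z": 0.12,"wz": 0,"grip": -0.2},
    {"wx": 0,"wy": 0,"x": 0.45,"y": 0,"z": 0.16,"wz": 0,"grip": -0.2},
    {"wx": 0,"wy": 0,"x": 0.5,"y": 0,"z": 0.18,"wz": 0,"grip": -0.2},
  ],
)

```text
clock: 15.38
tool_pos: [0.6529, 0.0095, 0.0147]
ee_rot: [-3.048, -0.074, -0.682]
force: [-11.6, -1.4, 9.0]
gripper_width: 0.0372
```

```bash
python3 - <<'E'
from f import *
go((.655,.007,.018),2.6,26)
flask("wrist",None,(.716,.010,2.6))
E
```

```text
xyz cm [ 0.32  0.26 -0.22] w deg [-0.43  0.75  0.06] t 15.375 pos [0.6529 0.0095 0.0147] F [-11.6  -1.4   9. ]
wrist 18594 c [706.5  11.2] size [92.  89.8] yaw 2.6 | press frame mm [-9.4  1.7]
```

Call:
send_rows(
  plan=[
    {"wx": 0,"wy": 0.3,"x": 0.12,"y": 0.05,"z": 0.02,"wz": 0,"grip": -0.2},
    {"wx": 0,"wy": 0.6,"x": 0.24,"y": 0.1,"z": 0.05,"wz": 0,"grip": -0.2},
    {"wx": 0,"wy": 0.6,"x": 0.35,"y": 0.1,"z": 0.08,"wz": 0,"grip": -0.2},
    {"wx": 0,"wy": 0.6,"x": 0.45,"y": 0.1,"z": 0.1,"wz": 0,"grip": -0.2},
    {"wx": 0,"wy": 0.6,"x": 0.5,"y": 0.1,"z": 0.12,"wz": 0,"grip": -0.2},
  ],
)

```text
clock: 16.05
tool_pos: [0.6545, 0.0095, 0.0137]
ee_rot: [-3.046, -0.076, -0.684]
force: [-16.2, -1.7, 11.5]
gripper_width: 0.0374
```

```bash
python3 - <<'E'
from f import *
go((.655,.007,.018),2.6,26)
flask("wrist",None,(.716,.010,2.6))
E
```

```text
xyz cm [ 0.22  0.25 -0.37] w deg [-0.56  0.66  0.12] t 16.05 pos [0.6545 0.0095 0.0137] F [-16.2  -1.7  11.5]
wrist 18396 c [706.9  11.1] size [90.1 89.9] yaw 2.56 | press frame mm [-9.1  1.5]
```

Call:
send_rows(
  plan=[
    {"wx": 0,"wy": 0.3,"x": 0.3,"y": 0.05,"z": 0.05,"wz": 0,"grip": -0.2},
    {"wx": 0,"wy": 0.6,"x": 0.5,"y": 0.1,"z": 0.1,"wz": 0,"grip": -0.2},
    {"wx": 0,"wy": 0.6,"x": 0.7,"y": 0.1,"z": 0.12,"wz": 0,"grip": -0.2},
    {"wx": 0,"wy": 0.6,"x": 0.8,"y": 0.1,"z": 0.14,"wz": 0,"grip": -0.2},
    {"wx": 0,"wy": 0.6,"x": 0.9,"y": 0.1,"z": 0.16,"wz": 0,"grip": -0.2},
  ],
)

```text
clock: 16.73
tool_pos: [0.655, 0.0098, 0.0126]
ee_rot: [-3.045, -0.08, -0.672]
force: [-35.0, -6.0, 27.5]
gripper_width: 0.0373
```

```bash
python3 - <<'E'
from f import *
go((.655,.007,.018),2.6,26)
flask("wrist",None,(.716,.010,2.6))
E
```

```text
xyz cm [ 0.22  0.28 -0.5 ] w deg [-0.78  1.11  0.23] t 16.725 pos [0.655  0.0098 0.0126] F [-35.   -6.   27.5]
wrist 18614 c [706.3  11.2] size [88.8 89.7] yaw 2.7 | press frame mm [-9.6  1.6]
```

Call:
send_rows(
  plan=[
    {"wx": 0,"wy": 0,"x": -0.3,"y": 0,"z": -0.15,"wz": 0,"grip": -0.2},
    {"wx": 0,"wy": 0,"x": -1,"y": 0,"z": -0.5,"wz": 0,"grip": -0.2},
    {"wx": 0,"wy": 0,"x": -3,"y": 0,"z": -1.5,"wz": 0,"grip": -0.2},
    {"wx": 0,"wy": 0,"x": -5,"y": 0,"z": -2.5,"wz": 0,"grip": -0.2},
    {"wx": 0,"wy": 0,"x": -8,"y": 0,"z": -7,"wz": 0,"grip": -0.2},
  ],
)

```text
clock: 17.4
tool_pos: [0.5525, 0.004, 0.041]
ee_rot: [-3.045, -0.08, -0.668]
force: [0.2, -0.2, 2.0]
gripper_width: 0.0377
```

Call:
send_rows(
  plan=[
    {"wx": 0,"wy": 0,"x": -3,"y": 0,"z": -5,"wz": 0,"grip": -0.2},
    {"wx": 0,"wy": 0,"x": -4,"y": 0,"z": -9,"wz": 0,"grip": -0.2},
    {"wx": 0,"wy": 0,"x": -4,"y": 0,"z": -9,"wz": 0,"grip": -0.2},
    {"wx": 0,"wy": 0,"x": -4,"y": 0,"z": -9,"wz": 0,"grip": -0.2},
    {"wx": 0,"wy": 0,"x": -4,"y": 0,"z": -9,"wz": 0,"grip": -0.2},
  ],
)

```text
clock: 18.02
tool_pos: [0.4788, -0.0007, 0.1048]
ee_rot: [-3.045, -0.08, -0.664]
force: [0.0, -0.0, -0.4]
gripper_width: 0.0376
```

```bash
python3 - <<'E'
from f import *
go((.5,0,.2),2.6,26)
flask("wrist","w8",(.716,.010,2.6)); flask("top","t8",(.716,.010,2.6))
for q in ("column_left","column_right","stop_face","heel"):
    print(q,[(np.round(r["xy"]),r["confidence"],onz("wrist",r["xy"],.02 if q in("heel","stop_face") else 0).round(4)) for r in place_of(q,"wrist")[:3]])
capture("top")
for t in("bottle","bowl","cast_a","half_flask","forceps","spatula"):
    print(t,[onz("top",q["xy"],0).round(3).tolist() for q in place_of(t,"top")[:2]])
E
```

```text
xyz cm [ 5.9  -0.06 -7.77] w deg [-0.86  1.38  0.22] t 18.025 pos [ 0.4788 -0.0007  0.1048] F [ 0.  -0.  -0.4]
wrist 3085 c [681.6  10. ] size [42.1 88.9] yaw 2.4 | press frame mm [-34.3   1.5]
top 353 c [700.1  11. ] size [83.4 90.4] yaw 2.83 | press frame mm [-15.8   1.7]
column_left [(array([215.,  32.]), 0.76, array([0.7108, 0.0728, 0.    ]))]
column_right [(array([313.,  32.]), 0.64, array([ 0.7159, -0.047 ,  0.    ]))]
stop_face []
heel [(array([380., 268.]), 0.9, array([ 0.4445, -0.1171,  0.02  ])), (array([266.,  29.]), 0.27, array([0.7016, 0.0098, 0.02  ]))]
bottle [[0.551, -0.246, 0.0], [0.664, 0.012, 0.0]]
bowl [[0.676, 0.261, 0.0]]
cast_a [[0.5, 0.579, 0.0], [0.536, 0.239, 0.0]]
half_flask [[0.726, -0.211, 0.0], [0.552, 0.221, 0.0]]
forceps [[0.669, -0.002, 0.0], [0.551, 0.366, 0.0]]
spatula [[0.565, -0.38, 0.0]]
```

View pics/w8.png

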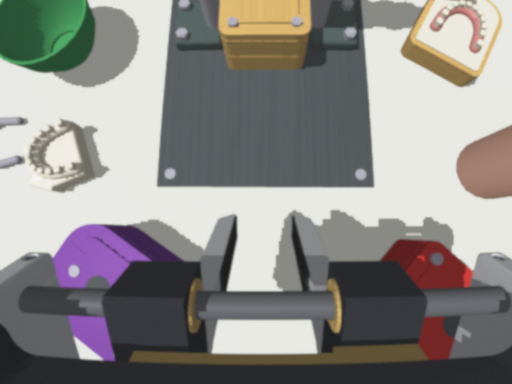

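```bash
python3 -c "
from plant import *
print(get_obs()['force'],job_done())"
```

```text
the job is handed in; nothing more can be done
[-0.31080602 -0.714951   -0.50696461] None
```

The brass flask is in the press against the back stop and square, as far as my checks show, and the job is handed in. The hand-in gave no verdict.

**What I did:** I pushed the flask sideways with two part-open fingers on its long side, which set its yaw and its line with the press. I then pushed it home from the heel with the same two fingers, tilting the gripper back so it stayed clear of the plate and crosshead. It was never gripped, and it showed no tipping or lifting in the pictures. I backed the arm off, clear of everything, at about 18 s.

**Last checks:**
- **Home against the stop:** the pushing force rose from about 11 N to 35 N, with only 0.5 mm of further movement. The flask's rear edge then put its origin within about 1 mm of the press origin by the wrist camera. The top camera put it about 2–3 mm short. Both are inside the 6 mm limit.
- **Across the press:** about 1.5 mm off the middle, against a limit of 8 mm.
- **Yaw:** 2.4–2.8°, against about 2.6° for the press.
- **Robot contact:** the tool force was near zero at the end.

**Where checks were weaker or disagreed:**
- **Nose and stop face:** neither was visible under the plate. Full seating therefore rests on the force rise and the rear edge.
- **Bystanders:** the arm touched none of them as far as I could see. The networks' positions for them scattered by 1–2 cm, too coarse to settle the 20 mm limit alone. `cast_b` and `cast_a` are one class to the networks, so I matched those two by position.

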